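Push the specimen carrier out over the ledge end

ROBOT

A 7-joint arm with a two-finger parallel gripper is mounted at the origin on the work surface. World frame = base frame: x ahead of the robot, y to its left, z up, the work surface at z = 0. Lengths are in m, angles in rad, forces in N, time in s.
With the tool pointing down it reaches from about 0.4 to 0.875 m from the base axis. Payload 19.3 kg.
Tool frame: the origin (TCP) lies at the very end of the fingers, on their centre line; the grasp point (between the pads) lies 19 mm behind it; z points along the fingers, y is the direction in which the jaws open and shut (so a half turn about z gives the same grasp; the last joint's range is limited). The gripper opens to 85 mm and grips with 20 to 120 N. Pads are 22 mm wide; open, the fingers measure 114 mm over their backs; the gripper's body (76 mm by 85 mm) begins 54 mm behind the grasp point. The pads swing forward as they close: fully open they stand 13 mm farther back than shut.
Start: joints at [1.266, 0.521, -0.036, 1.599, 0.021, 1.021, -0.113], TCP at [0.145, -0.608, 0.231] pointing down, gripper open.
Joint ranges: [-2.91, 2.91], [-0.3, 2.13], [-1.5, 1.42], [0.17, 2.43], [-1.26, 4.41], [0.16, 1.93], [-2.52, 2.52]. Speed limits (rad/s): [1.89, 1.89, 2.39, 2.39, 3.01, 3.01, 3.01].

INTERFACE

Orientations are given as [roll, pitch, yaw] about the fixed x, y, z axes, in that order (R = Rz(yaw) Ry(pitch) Rx(roll)).
In Python, from workcell import bot, viewer gives the robot as it stands.
- The arm moves only by the shell command python3 -m creep 'ROWS' [FORCE]. ROWS is JSON, a list of rows, each an object of numbers: "rx", "ry", "rz": the turn, a rotation vector about the tool's x, y, z in degrees; "tx", "ty", "tz": the shift along the tool's x, y, z in mm; "hand": the closure, from -1 (fully open) to 1 (shut), so that 0 is half open. In form: [{"rx": .., "ry": .., "rz": .., "tx": .., "ty": .., "tz": .., "hand": ..}, ...]. A call has 1 to 8 rows; each row is the pose to reach, as a shift and turn from the pose commanded when the call began, along the tool's axes at that moment; what a row does not reach only later rows make up. A row lasts 1/10 s, in which the tool goes at most 50 mm and 8.59 degrees, less where a joint would pass 70% of its speed; a pose out of reach is approached as far as the arm can. A call with a gripper value outside its range is refused whole. The fingers move at their own pace and stop on an object; FORCE is the grip in N (left out, the last holds). Time passes only in rows, so rows that repeat a pose let the fingers close. It gives the time, the measured TCP pose, the force and the opening at its end, in the units of the state.
- bot.observe(): the state, without advancing time (a new reading comes with each control period).
- viewer.grab_frame(name): name is "scene" or "top" or "wrist"; returns a dict with "pixels" (480x640x3 uint8, blue, green, red), "vertical_fov" (degrees; the focal length in pixels is half the picture's height over the tangent of half this angle, whatever the lens; pixels are square), "cx", "cy" (the principal point, pixels), "rvec" (rotation vector, rad) and "tvec" (3), from world to camera coordinates, as OpenCV has them; the wrist camera has in their place "tool_from_camera" (4x4, takes a point from camera to tool coordinates, whose origin is the TCP and whose axes are the flange's). Camera axes: x right, y down, z forward; pixel columns grow to the right and rows downward; lengths in m; the calibration is good to about 2 mm. The wrist camera is an equidistant fisheye: a pixel r from the principal point sees the ray r / f radians off the axis. A picture is of the moment at which its call begins: read the wrist's pose just before it. There is no depth.
- bot.job_done(): hands the job in, once; it reports no verdict.
Trained networks look in a picture, given as the dict that the camera call returned (one of the last four; its "shot" number tells which), for a name from the list of things; names that differ only in an ending like _2 or _b are one class to them, and where a whole thing is asked for, a point or a joint stands for the part that bears it (a point fixed in the world has none). Each returns a list of dicts, best first, with "score" (0 to 1); they miss things now and then, are a little off and sometimes report something else, mostly with a low value. They report only what shows in the picture. A call takes as long as a camera call. They do not tell look-alikes from the thing itself.
- viewer.outline_of(target, picture): "mask" (480x640 bool, what is visible of it) and "bbox" ([left, top, right, bottom] in pixels, round what is visible of it).
The state is a dict: "clock": time; "qpos": joint angles; "qd": joint speeds; "joint_efforts": joint torques, N m; "position": TCP position; "tool_rot": TCP orientation; "force": force on the tool from outside, world axes, zero at the start; "moment": the same for the moment, N m; "grip_width": finger opening in m.
Only numpy, scipy, OpenCV 4.12 (cv2) and the standard library are available. Lean on these libraries where they do the work, as an engineer would, in place of code of your own. Each camera call takes 0.05 s, during which the arm holds its last target.

TASK

On the black ledge on the bench, swing the steel stop with the red pin aside until it lies along the front of the ledge, clear of the way. Then push the aluminium carrier plate along the ledge, keeping it along the back rail, until the red line across it is level with the open end of the ledge, so that about a third of it overhangs and its edge can be taken later. Only push: do not lift or tip the plate, leave everything else where it stands, and finish with the hand clear.

Things in the scene. Friction and masses are not known exactly. Their poses are not given: they have to be found in the camera images.
- ledge: Fixed black block, 100 mm deep (its x), 340 mm long (its y), flat top 55 mm above the table; origin at the centre of its underside. Along its far (+x) side an aluminium rail, 10 mm above the top, inner face at x = +38 mm. Its -y end is the open end; the +y end has no wall either. A bracket for the stop (not above the top) sticks out at the front (-x) near the open end. Yaw within 0.35 rad.
- ledge_end (a point): Point on the ledge's top surface (55 mm above the table), at the middle of the edge of the open (-y) end; axes as ledge. The plate's red line must come level with this edge.
- plate: Loose aluminium carrier plate with a glass slide and a red line, flat on the ledge: 64 mm (its x) by 120 mm (its y), 8 mm thick, 0.12 to 0.24 kg. Origin: centre of its underside. Its -y edge leads towards the open end; its +y edge trails, 60 mm from the origin. Starts 1 to 8 mm off the rail, yaw within 0.05 rad of the ledge's; slides with friction.
- plate_line (a point): Point on the plate's top surface at the middle of the red line, which runs across the plate 40 mm behind its leading (-y) edge, 20 mm from the plate's centre.
- stop (a joint): Angle (rad) of the swing stop about its upright axis: 0 = across the ledge near the open end, pointing to the rail and blocking the plate (goes no further outwards); grows as it is pushed back over the ledge to the ledge's +y (counter-clockwise from above); 1.57 = along the ledge's front edge, clear; limit 1.75. Light friction (1.5 N at the pin), stays where left. Starts 0 to 0.2.
- stop_hinge (a point): On the stop's upright pivot axis, at the underside of its steel bar, 2 mm above the ledge's top. Lies 64 mm to the front (-x) of the ledge's centre line and 14 mm inside the open end. The bar is 60 mm long from here, 12 mm wide, 9 mm thick; the round head on the pivot is 20 mm across and 12 mm high.
- stop_pin (a point): Centre of the top of the red upright pin on the stop's bar, 12 mm across, 45 mm from the pivot axis; its top is 42 mm above the ledge's top and it is free for 31 mm above the bar.
- mount_a: Bystander: round black specimen mount with a steel face, 30 mm across, 22 mm high, standing on the ledge near the end away from the stop. Origin: centre of its underside.
- mount_b: Bystander: round black specimen mount with a copper face, 30 mm across, 22 mm high, on the table beyond the open end. Origin: centre of its underside.
- lens_red: Bystander: steel microscope objective with a red ring, 28 mm across, 46 mm high, upright on the table in front of or behind the ledge. Origin: centre of its underside.
- lens_yellow: Bystander: the same with a yellow ring. Origin: centre of its underside.
- oil: Bystander: amber bottle, 38 mm across, 75 mm high, on the table to the left. Origin: centre of its underside.
- slide_box: Bystander: closed wooden slide box, 100 x 170 x 32 mm, on the table to the right. Origin: centre of its underside.
- driver: Bystander: screwdriver 160 mm long lying on the table to the left. Origin: underside, about the middle of its length.
Things that resemble listed ones, but are neither listed nor needed, are in the scene too. Of the things like the plate, leave any that is pink, turquoise or yellow; of the rest the larger one is meant.

How it is judged:
On the way, in this order (a step that is already met when the one before it is completed fails the run):
1. the stop is swung aside, along the front of the ledge (value of joint stop above 1.2 rad), for 0.2 s.
2. the plate's red line is within 10 mm of the ledge's open end, plate flat (y of plate_line in the frame of ledge_end between -0.01 and 0.01 m and angle between plate's own z axis and vertical below 0.05 rad), for 0.2 s.
At the end, for the whole second after the job is handed in: The plate rests flat on the ledge with its red line within 10 mm of level with the open end, its long side within 0.12 rad of the rail and within about 16 mm of it; the stop is still swung aside (over 1.2 rad) (all of step 2 and angle between the y axis of plate and the y axis of ledge, either way round below 0.12 rad and x of plate in the frame of ledge_end above -0.01 m and z of plate in the frame of ledge_end between -0.004 and 0.004 m and linear speed of plate below 0.01 m/s and value of joint stop above 1.2 rad); the robot touches nothing.
It fails at once if the plate is lifted (more than 8 mm) (z of plate in the frame of ledge_end above 0.008 m).
It fails at once if the plate is tipped or pried up (angle between plate's own z axis and vertical above 0.2 rad).
It fails at once if a bystander is moved by more than 20 mm (distance of any of mount_a, mount_b, lens_red, lens_yellow, oil, slide_box, driver from where it was at the start of the episode above 0.02 m).
It also fails if it takes over 58 s, if anything falls off the work surface, if the arm or the gripper's body presses on something with over 40 N, if the wrist force passes 120 N, or if a joint passes its speed limit or range.

## Working session

There is one attempt and no reset: what is moved stays moved. The work goes in short steps, Python scripts to look and compute and a shell command to move; the robot and the scene stay as the last step left them, time stands still between calls to the robot, and variables do not carry over. Pictures are saved under pics/ and viewed, and the job is handed in when it is done.

```bash
mkdir -p pics; ls; cat > h.py <<'E'
import numpy as np,cv2
from workcell import bot,viewer
def save(p,n): cv2.imwrite('pics/'+n+'.png',p['pixels'])
def cam(p):
    f=240/np.tan(np.radians(p['vertical_fov'])/2)
    R=cv2.Rodrigues(np.array(p['rvec'],float))[0]; t=np.array(p['tvec'],float).reshape(3)
    return f,R,t
def proj(p,X):
    f,R,t=cam(p); c=np.atleast_2d(X)@R.T+t
    return np.c_[p['cx']+f*c[:,0]/c[:,2],p['cy']+f*c[:,1]/c[:,2]]
def unproj(p,uv,z):
    f,R,t=cam(p); uv=np.atleast_2d(uv).astype(float)
    d=np.c_[(uv[:,0]-p['cx'])/f,(uv[:,1]-p['cy'])/f,np.ones(len(uv))]@R
    C=-R.T@t
    return C+d*((z-C[2])/d[:,2])[:,None]
E
python3 - <<'E'
from h import *
import pickle
s=bot.observe();print(s)
for n in('scene','top','wrist'):
    p=viewer.grab_frame(n);save(p,n+'0');pickle.dump(p,open(n+'0.pkl','wb'))
    print(n,{k:v for k,v in p.items() if k!='pixels'})
    if n!='wrist':
        for t in('ledge','plate','stop','stop_pin'):
            for o in viewer.outline_of(t,p): print(t,o['score'],o['bbox'])
E
```

```text
pics
{'clock': 0.0, 'qpos': array([ 1.26579729,  0.52205707, -0.03633076,  1.60002042,  0.02120466,
        1.02108649, -0.11279495]), 'qd': array([-1.40238016e-05, -6.48726664e-04,  2.18836889e-03, -1.43579196e-03,
       -3.39364635e-04,  9.70881307e-04,  1.19711598e-05]), 'joint_efforts': array([-3.35135583e-04, -9.27121997e+01,  1.97981916e+00, -3.69929123e+01,
        1.77342421e-02,  8.25119350e-03,  6.21912045e-05]), 'position': array([ 0.14528794, -0.60752191,  0.23069441]), 'tool_rot': array([-3.14040968e+00,  8.70352500e-05,  2.34799738e-01]), 'force': array([ 0.75429567, -0.49783209,  0.33789098]), 'moment': array([ 0.03520948,  0.00255034, -0.0077715 ]), 'grip_width': 0.08521378681227765}
scene {'vertical_fov': 54.80260638043391, 'cx': 318.3496135606284, 'cy': 239.5429591721414, 'rvec': array([ 1.65668601,  2.00453093, -0.74315626]), 'tvec': array([ 0.17971053, -0.35690471,  1.48248116]), 'shot': 1}
ledge 0.95 [263.5, 232.5, 411.9, 289.3]
plate 0.85 [283.0, 189.3, 328.3, 209.4]
plate 0.77 [367.2, 199.7, 397.6, 228.4]
plate 0.75 [310.7, 238.1, 365.0, 266.0]
plate 0.66 [267
[... 529 characters left out ...]
1 [316.9, 124.2, 351.9, 152.5]
plate 0.81 [245.5, 285.5, 279.3, 321.4]
plate 0.76 [329.4, 300.0, 381.8, 327.2]
stop 0.59 [368.7, 204.6, 381.4, 231.0]
stop_pin 0.7 [364.8, 204.0, 383.0, 234.2]
stop_pin 0.53 [291.4, 158.2, 306.0, 173.4]
wrist {'vertical_fov': 65.70646984690485, 'cx': 323.71610112635915, 'cy': 236.1753489311243, 'tool_from_camera': array([[-2.65342817e-04, -9.59962915e-01, -2.80126993e-01,
         7.10254773e-02],
       [ 9.99999912e-01, -1.63304465e-04, -3.87597647e-04,
         7.57479306e-04],
       [ 3.26333378e-04, -2.80127071e-01,  9.59962873e-01,
        -1.41590726e-01],
       [ 0.00000000e+00,  0.00000000e+00,  0.00000000e+00,
         1.00000000e+00]]), 'shot': 3}
```

```bash
python3 - <<'E'
from h import *
import pickle
for n,(a,b,c,d) in(('top',(190,100,400,340)),('scene',(240,170,460,390))):
    p=pickle.load(open(n+'0.pkl','rb'));i=p['pixels'][b:d,a:c]
    cv2.imwrite(f'pics/{n}0c.png',cv2.resize(i,None,fx=2.5,fy=2.5,interpolation=cv2.INTER_CUBIC))
E
```

```text
(no output)
```

View pics/top0.png

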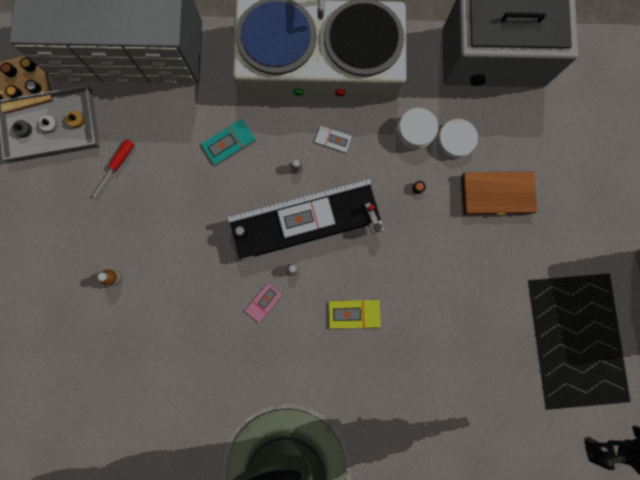

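View pics/scene0.png

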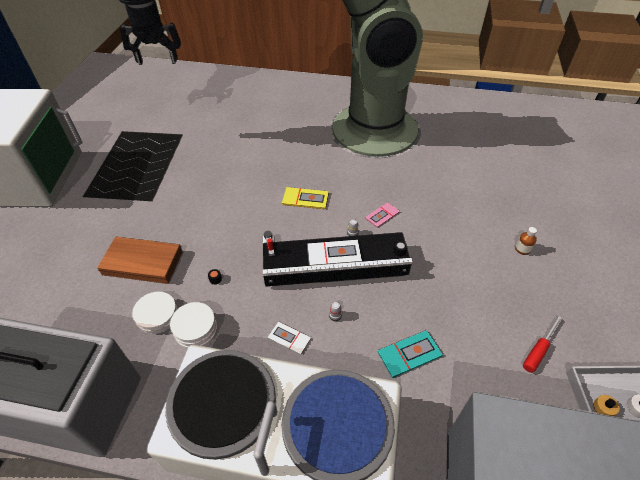

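```bash
ls pics
```

```text
scene0.png
scene0c.png
top0.png
top0c.png
wrist0.png
```

View pics/top0c.png

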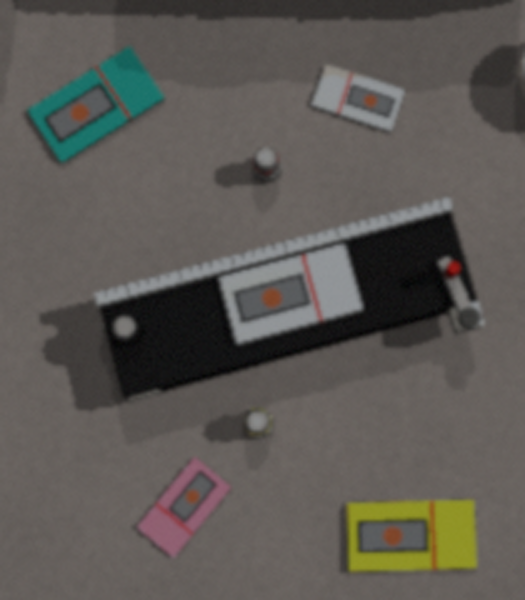

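View pics/scene0c.png

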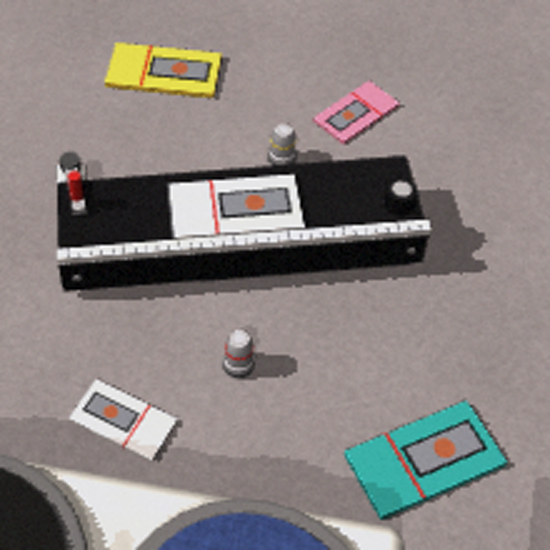

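The things like the plate, in top-picture pixels, are:
- white on the ledge (305,217)
- small white (333,138)
- turquoise (228,142)
- pink (263,302)
- yellow (355,314)

The larger of the two white ones is on the ledge, so that is the plate. Its line is on the right, towards the stop at (372,215). Next I fit the poses.

```bash
cat > fit.py <<'E'
from h import *
import pickle,sys
from scipy.optimize import minimize
def box(x0,x1,y0,y1,z0,z1): return np.array([[x,y,z] for x in(x0,x1) for y in(y0,y1) for z in(z0,z1)])
def tf(pose,P):
    c,s=np.cos(pose[2]),np.sin(pose[2]); R=np.array([[c,-s,0],[s,c,0],[0,0,1]])
    return P@R.T+[pose[0],pose[1],0]
def sil(p,hulls):
    S=4; m=np.zeros((480*S,640*S),np.uint8)
    for h in hulls:
        uv=proj(p,h)*S+S/2
        cv2.fillConvexPoly(m,cv2.convexHull(uv.astype(np.float32)).astype(np.int32),1)
    return cv2.resize(m.astype(np.float32),(640,480),interpolation=cv2.INTER_AREA)
def fit(pose0,mk,views):
    def cost(q):
        pose=[pose0[0]+q[0],pose0[1]+q[1],pose0[2]+q[2]*5]
        e=0
        for p,m in views:
            s=sil(p,[tf(pose,h) for h in mk]); e+=np.abs(s-m).sum()/m.sum()
        return e
    best=None
    for a in(0.01,0.004,0.002):
        x0=best.x if best is not None else np.zeros(3)
        best=minimize(cost,x0,method='Nelder-Mead',options=dict(initial_simplex=np.vstack([x0,x0+np.diag([a]*3)]),xatol=1e-5,fatol=1e-5))
    q=best.x
    return np.array([pose0[0]+q[0],pose0[1]+q[1],pose0[2]+q[2]*5]),best.fun
LEDGE=[box(-.05,.05,-.17,.17,0,.055),box(.038,.05,-.17,.17,.055,.065)]
PLATE=[box(-.032,.032,-.06,.06,.055,.063)]
E
python3 - <<'E'
from fit import *
vs={}
for n in('top','scene'):
    p=viewer.grab_frame(n); pickle.dump(p,open(n+'0.pkl','wb')); vs[n]=p
L=[];P=[]
c0=unproj(vs['top'],[[305,217]],.063)[0]; print(c0)
hsvs={}
for n,p in vs.items():
    m=viewer.outline_of('ledge',p)[0]['mask'].astype(np.uint8)
    best=min(viewer.outline_of('plate',p),key=lambda o:np.linalg.norm(np.array([(o['bbox'][0]+o['bbox'][2])/2,(o['bbox'][1]+o['bbox'][3])/2])-proj(p,c0)[0]))
    pm=best['mask'].astype(np.uint8); print(n,best['bbox'],pm.sum(),m.sum())
    full=np.zeros_like(m)
    k=np.argwhere((m|pm)>0)[:,::-1].astype(np.int32)
    cv2.fillConvexPoly(full,cv2.convexHull(k),1) if n=='scene' else None
    # close holes
    u=m|pm; u=cv2.morphologyEx(u,cv2.MORPH_CLOSE,np.ones((9,9),np.uint8))
    L.append((p,u.astype(np.float32)));P.append((p,pm.astype(np.float32)))
    o=p['pixels'].copy(); o[u>0,1]=255;o[pm>0,2]=255
    a,b=(190,150) if n=='top' else (240,210)
    cv2.imwrite(f'pics/m_{n}.png',cv2.resize(o[b:b+120,a:a+210],None,fx=3.5,fy=3.5,interpolation=cv2.INTER_NEAREST))
g=[c0[0],c0[1]-.02,0.2]
for s in(-.2,.0,.2): print('L',fit([c0[0],c0[1],s],LEDGE,L))
for v in L: print('Lsingle',fit([c0[0],c0[1],.2],LEDGE,[v]))
for v in P: print('Psingle',fit([c0[0],c0[1],.2],PLATE,[v]))
print('P',fit([c0[0],c0[1],.2],PLATE,P))
for n,p in vs.items():
  for t in('mount_a','mount_b','lens_red','lens_yellow'):
    for o in viewer.outline_of(t,p):
        b=o['bbox'];print(n,t,o['score'],unproj(p,[[(b[0]+b[2])/2,(b[1]+b[3])/2]],.07 if t=='mount_a' else .02)[0].round(3))
E
```

```text
[ 0.5703196  -0.03236827  0.063     ]Traceback (most recent call last):
  File "<stdin>", line 9, in <module>
IndexError: list index out of range
```

```bash
python3 - <<'E'
import cv2
import numpy as np
a=cv2.imread('pics/m_top.png');b=cv2.imread('pics/m_scene.png');cv2.imwrite('pics/m2.png',cv2.resize(np.vstack([a,b]),None,fx=.7,fy=.7))
E
```

```text
[ WARN:0@0.021] global loadsave.cpp:275 findDecoder imread_('pics/m_top.png'): can't open/read file: check file path/integrity
[ WARN:0@0.021] global loadsave.cpp:275 findDecoder imread_('pics/m_scene.png'): can't open/read file: check file path/integrity
Traceback (most recent call last):
cv2.error: OpenCV(4.12.0) :-1: error: (-5:Bad argument) in function 'resize'
> Overload resolution failed:
>  - src data type = object is not supported
>  - Expected Ptr<cv::UMat> for argument 'src'
```

```bash
cat > meas.py <<'E'
from fit import *
def look(n,t,tries=4):
    for _ in range(tries):
        p=viewer.grab_frame(n); o=viewer.outline_of(t,p)
        if o: return p,o
    return p,[]
def near(p,os,c): return min(os,key=lambda o:np.linalg.norm(np.array([(o['bbox'][0]+o['bbox'][2])/2,(o['bbox'][1]+o['bbox'][3])/2])-proj(p,c)[0]))
E
python3 - <<'E'
from meas import *
c0=np.array([.570,-.032,.063])
L=[];P=[];im=[]
for n in('top','scene'):
    p,o=look(n,'ledge'); m=o[0]['mask'].astype(np.uint8)
    p2,o2=look(n,'plate'); best=near(p2,o2,c0); pm=best['mask'].astype(np.uint8); print(n,best['bbox'],pm.sum(),m.sum())
    u=cv2.morphologyEx(m|pm,cv2.MORPH_CLOSE,np.ones((9,9),np.uint8))
    L.append((p,u.astype(np.float32)));P.append((p2,pm.astype(np.float32)))
    q=p['pixels'].copy(); q[u>0,1]=255;q[pm>0,2]=255
    a,b=(190,150) if n=='top' else (240,200)
    im.append(cv2.resize(q[b:b+110,a:a+210],None,fx=2.6,fy=2.6,interpolation=cv2.INTER_NEAREST))
    for t in('mount_a','mount_b','lens_red','lens_yellow'):
      for o in viewer.outline_of(t,p):
        b=o['bbox'];print(n,t,o['score'],unproj(p,[[(b[0]+b[2])/2,(b[1]+b[3])/2]],.07 if t=='mount_a' else .02)[0].round(3))
cv2.imwrite('pics/m2.png',np.vstack(im))
pickle.dump((L,P),open('LP.pkl','wb'))
print('L',fit([c0[0],c0[1],.2],LEDGE,L))
for v in L: print('Lsingle',fit([c0[0],c0[1],.2],LEDGE,[v]))
for v in P: print('Psingle',fit([c0[0],c0[1],.2],PLATE,[v]))
print('P',fit([c0[0],c0[1],.2],PLATE,P))
print(bot.observe()['clock'])
E
```

```text
top [278.0, 195.7, 332.6, 235.9] 1485 4912
top mount_a 0.55 [0.532 0.112 0.07 ]
top mount_b 0.55 [0.538 0.119 0.02 ]
top lens_red 0.67 [ 0.701 -0.013  0.02 ]
top lens_yellow 0.45 [ 0.453 -0.01   0.02 ]
scene [308.2, 237.1, 362.5, 265.8] 1123 5234
scene mount_a 0.51 [0.539 0.115 0.07 ]
scene mount_a 0.44 [ 0.702 -0.277  0.07 ]
scene mount_b 0.51 [0.497 0.118 0.02 ]
scene mount_b 0.44 [ 0.67  -0.297  0.02 ]
scene lens_red 0.54 [ 0.702 -0.008  0.02 ]
scene lens_yellow 0.56 [ 0.542 -0.03   0.02 ]
L (array([ 0.56739763, -0.03208948,  0.27667934]), np.float64(0.19177061319351196))
Lsingle (array([ 0.56725059, -0.0309651 ,  0.28151041]), np.float64(0.08381166309118271))
Lsingle (array([ 0.56435422, -0.03304454,  0.26374777]), np.float64(0.09937451034784317))
Psingle (array([ 0.57123846, -0.03428202,  0.27182256]), np.float64(0.043097641319036484))
Psingle (array([ 0.57203308, -0.03503809,  0.2602957 ]), np.float64(0.09756233543157578))
P (array([ 0.5714163 , -0.03438604,  0.28732014]), np.float64(0.1508074253797531))
1.6
```

View pics/m2.png

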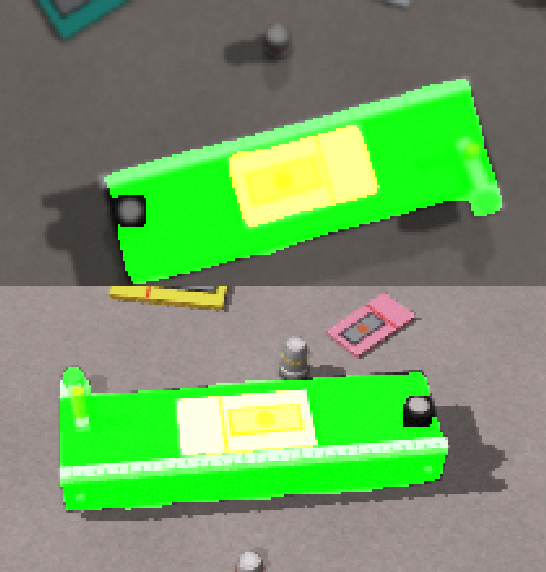

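```bash
cat > refit.py <<'E'
from meas import *
L,P=pickle.load(open('LP.pkl','rb'))
import fit as F
def fitw(pose0,mk,views,excl):
    def cost(q):
        pose=[pose0[0]+q[0],pose0[1]+q[1],pose0[2]+q[2]*5]; e=0
        for p,m in views:
            w=1-sil(p,[tf(pose0,h) for h in excl]); s=sil(p,[tf(pose,h) for h in mk]); e+=(w*np.abs(s-m)).sum()/m.sum()
        return e
    x=np.zeros(3)
    for a in(.008,.004,.002):
        b=minimize(cost,x,method='Nelder-Mead',options=dict(initial_simplex=np.vstack([x,x+np.diag([a]*3)]),xatol=1e-5,fatol=1e-5)); x=b.x
    return np.array(pose0)+x*[1,1,5],b.fun
EX=[box(-.085,-.04,-.19,-.09,.0,.12),box(-.03,.0,-.18,-.13,.05,.105),box(-.02,.045,.12,.2,.0,.09)]
if __name__=='__main__':
    p0=[.567,-.032,.275]
    for v in(L,L[:1],L[1:]): print(fitw(p0,LEDGE,v,EX))
    im=[]
    for i,n in enumerate(('top','scene')):
        p=L[i][0]; S=4; a,b=(210,160) if n=='top' else (250,215)
        q=cv2.resize(p['pixels'][b:b+105,a:a+190],None,fx=S,fy=S,interpolation=cv2.INTER_CUBIC)
        po,_=fitw(p0,LEDGE,L,EX)
        def pl(X,col,closed=True):
            uv=((proj(p,X)-[a,b]+.5)*S).astype(np.int32); cv2.polylines(q,[uv],closed,col,1)
        def rect(x0,x1,y0,y1,z): return np.array([[x0,y0,z],[x1,y0,z],[x1,y1,z],[x0,y1,z]])
        pl(tf(po,rect(-.05,.05,-.17,.17,.055)),(0,255,0)); pl(tf(po,rect(.038,.05,-.17,.17,.065)),(255,255,0))
        pp,_=fit([.571,-.034,.272],PLATE,P[:1]); pl(tf(pp,rect(-.032,.032,-.06,.06,.063)),(255,0,255))
        for ang in(0,.1,.2):
            h=np.array([-.064,-.156,.097]); e=h+[.045*np.cos(ang),.045*np.sin(ang),0]; pl(tf(po,np.array([h,e])),(0,255,255),False)
        im.append(q)
    q=np.vstack(im); cv2.imwrite('pics/ov.png',cv2.resize(q,None,fx=.7,fy=.7,interpolation=cv2.INTER_AREA))
E
python3 refit.py
```

```text
(array([ 0.56705261, -0.03155231,  0.27550745]), np.float64(0.08497851341962814))
(array([ 0.56797932, -0.03104864,  0.28247674]), np.float64(0.02932414412498474))
(array([ 0.56451706, -0.03217931,  0.26584452]), np.float64(0.04527707025408745))
```

View pics/ov.png

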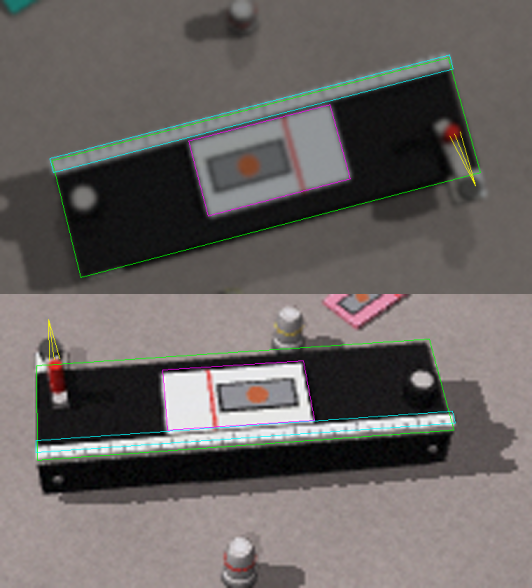

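```bash
cat > lf.py <<'E'
import numpy as np
LP=np.array([.567,-.0315,.2755])
def l2w(x,y): c,s=np.cos(LP[2]),np.sin(LP[2]); return np.array([LP[0]+c*x-s*y,LP[1]+s*x+c*y])
def w2l(X): c,s=np.cos(LP[2]),np.sin(LP[2]); d=np.asarray(X)[:2]-LP[:2]; return np.array([c*d[0]+s*d[1],-s*d[0]+c*d[1]])
def rel(target,yaw):  # move from current pose in tool axes (mm), turn deg about tool z
    from workcell import bot
    from scipy.spatial.transform import Rotation as R
    s=bot.observe(); r=R.from_euler('xyz',s['tool_rot']); t=r.inv().apply(np.array(target)-s['position'])*1000
    v=(r.inv()*R.from_euler('xyz',[np.pi,0,yaw])).as_rotvec(degrees=True)
    return t.round(1),v.round(1)
E
python3 - <<'E'
from meas import *; from lf import *
L,P=pickle.load(open('LP.pkl','rb'))
for v,uv in zip(L,([371.8,206.8],[270,239.3])):
    X=unproj(v[0],[uv],.097)[0]; l=w2l(X); d=l-[-.064,-.156]; print(X,l,np.hypot(*d),np.arctan2(d[1],d[0]))
a=.1
for a in (0.05,.1): 
    w=l2w(-.064+.045*np.cos(a),-.156+.045*np.sin(a)); print(a,w, rel([*w,.16],LP[2]+a), rel([*w,.073],LP[2]+a))
print(bot.observe()['clock'])
E
```

```text
[ 0.59088945 -0.18218722  0.097     ] [-0.0180026 -0.1515033] 0.046216674693793904 0.09745014314188215
[ 0.59332066 -0.17925611  0.097     ] [-0.01486573 -0.14934408] 0.04958303908174233 0.13464432910303123
0.05 [ 0.59048696 -0.18463672] (array([ 531.3, -308.1,   71.3]), array([ 0. ,  0. , -5.2])) (array([ 531.3, -308.1,  158.3]), array([ 0. ,  0. , -5.2]))
0.1 [ 0.58971447 -0.18252373] (array([ 531.1, -310.3,   71.3]), array([ 0. ,  0. , -8.1])) (array([ 531.1, -310.3,  158.3]), array([ 0. ,  0. , -8.1]))
1.6
```

```bash
python3 -m creep '[{"tx":531,"ty":-310,"tz":60,"rz":-8,"hand":0.4},{"tx":531,"ty":-310,"tz":60,"rz":-8,"hand":0.4},{"tx":531,"ty":-310,"tz":60,"rz":-8,"hand":0.4},{"tx":531,"ty":-310,"tz":60,"rz":-8,"hand":0.4},{"tx":531,"ty":-310,"tz":60,"rz":-8,"hand":0.4},{"tx":531,"ty":-310,"tz":60,"rz":-8,"hand":0.4},{"tx":531,"ty":-310,"tz":60,"rz":-8,"hand":0.4},{"tx":531,"ty":-310,"tz":60,"rz":-8,"hand":0.4}]'; python3 -c "
from lf import *
w=l2w(-.064+.045*np.cos(.1),-.156+.045*np.sin(.1)); print(rel([*w,.16],LP[2]+.1))"
```

```text
(array([ 531.1, -310.3,   71.3]), array([ 0. ,  0. , -8.1]))schema error: expected keys rx, ry, rz, tx, ty, tz, hand
```

```bash
python3 -m creep '[{"rx":0,"ry":0,"rz":-8,"tx":531,"ty":-310,"tz":60,"hand":0.4},{"rx":0,"ry":0,"rz":-8,"tx":531,"ty":-310,"tz":60,"hand":0.4},{"rx":0,"ry":0,"rz":-8,"tx":531,"ty":-310,"tz":60,"hand":0.4},{"rx":0,"ry":0,"rz":-8,"tx":531,"ty":-310,"tz":60,"hand":0.4},{"rx":0,"ry":0,"rz":-8,"tx":531,"ty":-310,"tz":60,"hand":0.4},{"rx":0,"ry":0,"rz":-8,"tx":531,"ty":-310,"tz":60,"hand":0.4},{"rx":0,"ry":0,"rz":-8,"tx":531,"ty":-310,"tz":60,"hand":0.4},{"rx":0,"ry":0,"rz":-8,"tx":531,"ty":-310,"tz":60,"hand":0.4}]'; python3 -c "
from lf import *
w=l2w(-.064+.045*np.cos(.1),-.156+.045*np.sin(.1)); print(rel([*w,.16],LP[2]+.1))"
```

```text
clock: 2.4
position: [0.4343, -0.3312, 0.1925]
tool_rot: [3.141, -0.0, 0.374]
force: [0.9, -1.3, -0.4]
grip_width: 0.0256
(array([199. , -81.6,  32.5]), array([ 0. , -0. , -0.1]))
```

```bash
python3 -m creep '[{"rx":0,"ry":0,"rz":0,"tx":175,"ty":-72,"tz":30,"hand":0.4},{"rx":0,"ry":0,"rz":0,"tx":175,"ty":-72,"tz":30,"hand":0.4},{"rx":0,"ry":0,"rz":0,"tx":175,"ty":-72,"tz":30,"hand":0.4},{"rx":0,"ry":0,"rz":0,"tx":175,"ty":-72,"tz":30,"hand":0.4},{"rx":0,"ry":0,"rz":0,"tx":175,"ty":-72,"tz":30,"hand":0.4},{"rx":0,"ry":0,"rz":0,"tx":175,"ty":-72,"tz":30,"hand":0.4},{"rx":0,"ry":0,"rz":0,"tx":175,"ty":-72,"tz":30,"hand":0.4}]'; python3 - <<'E'
from lf import *
from h import *
w=l2w(-.064+.045*np.cos(.1),-.156+.045*np.sin(.1)); print(rel([*w,.16],LP[2]+.1),bot.observe()['qd'].round(3))
p=viewer.grab_frame('wrist');save(p,'w1')
p=viewer.grab_frame('top');i=p['pixels'][150:260,280:420];cv2.imwrite('pics/t1.png',cv2.resize(i,None,fx=4,fy=4))
E
```

```text
clock: 3.1
position: [0.569, -0.2027, 0.1625]
tool_rot: [3.141, 0.0, 0.373]
force: [-0.2, -0.7, -0.4]
grip_width: 0.0255
(array([ 26.6, -11.2,   2.5]), array([ 0. ,  0. , -0.1])) [ 0.014 -0.006  0.     0.002  0.    -0.001 -0.002]
```

View pics/w1.png

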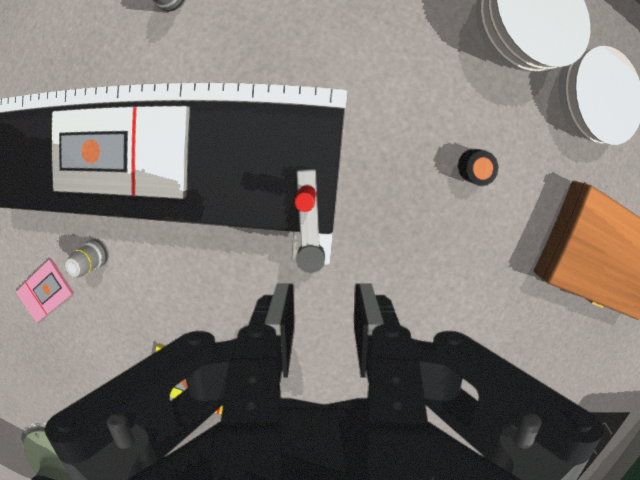

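```bash
cat > wr.py <<'E'
from h import *
from scipy.spatial.transform import Rotation as R
def wun(p,s,uv,z):
    f=240/np.tan(np.radians(p['vertical_fov'])/2); d=np.array(uv,float)-[p['cx'],p['cy']]; r=np.hypot(*d); th=r/f
    v=np.array([*(d/r*np.sin(th)),np.cos(th)]); T=np.array(p['tool_from_camera'])
    rt=R.from_euler('xyz',s['tool_rot']).as_matrix(); o=s['position']+rt@T[:3,3]; w=rt@T[:3,:3]@v
    return o+w*((z-o[2])/w[2])
E
python3 - <<'E'
from wr import *; from lf import *
s=bot.observe();p=viewer.grab_frame('wrist')
b=p['pixels'][150:250,270:350].astype(int); m=(b[:,:,2]>150)&(b[:,:,1]<70); yx=np.argwhere(m); print('red px',yx.min(0)+[150,270],yx.max(0)+[150,270],len(yx))
for n,uv,z in(('pin',(306,201),.097),('head',(310,258),.069),('end back',(346,91),.065),('lineT',(135,108),.063),('lineB',(133,195),.063),('pl lead B',(187,198),.063),('pl lead T',(189,107),.063),('trail T',(53,112),.063),('trail B',(54,191),.063)):
    X=wun(p,s,uv,z); print(n,X.round(4),w2l(X).round(4))
E
```

```text
red px [192 295] [210 314] 291
pin [ 0.5947 -0.1828  0.097 ] [-0.0145 -0.1531]
head [ 0.5538 -0.1997  0.069 ] [-0.0585 -0.1582]
end back [ 0.6644 -0.1815  0.065 ] [ 0.053  -0.1708]
lineT [ 0.6085 -0.0472  0.063 ] [ 0.0357 -0.0264]
lineB [ 0.5485 -0.0641  0.063 ] [-0.0266 -0.0263]
pl lead B [ 0.561  -0.1055  0.063 ] [-0.0259 -0.0696]
pl lead T [ 0.6205 -0.0872  0.063 ] [ 0.0364 -0.0681]
trail T [0.5868 0.0283 0.063 ] [0.0353 0.0522]
trail B [0.5264 0.0107 0.063 ] [-0.0276  0.0516]
```

View pics/t1.png

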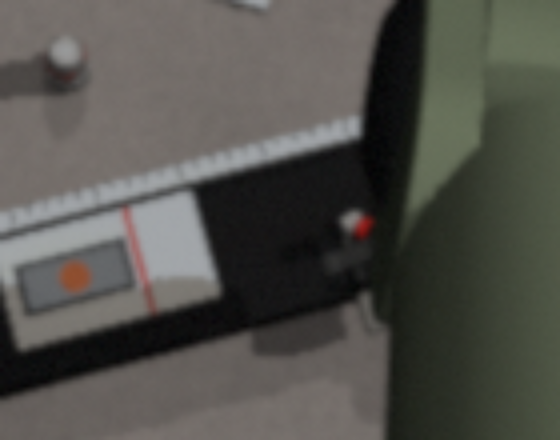

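```bash
python3 -m creep '[{"rx":0,"ry":0,"rz":0,"tx":29,"ty":-10,"tz":0,"hand":0.4},{"rx":0,"ry":0,"rz":0,"tx":29,"ty":-10,"tz":0,"hand":0.4},{"rx":0,"ry":0,"rz":0,"tx":29,"ty":-10,"tz":30,"hand":0.4},{"rx":0,"ry":0,"rz":0,"tx":29,"ty":-10,"tz":55,"hand":0.4},{"rx":0,"ry":0,"rz":0,"tx":29,"ty":-10,"tz":55,"hand":0.4},{"rx":0,"ry":0,"rz":0,"tx":29,"ty":-10,"tz":55,"hand":0.4}]'; python3 - <<'E'
from h import *
p=viewer.grab_frame('wrist');save(p,'w2')
E
```

```text
clock: 3.85
position: [0.5928, -0.1822, 0.108]
tool_rot: [-3.142, 0.0, 0.374]
force: [0.3, 0.1, 0.7]
grip_width: 0.0255
```

View pics/w2.png

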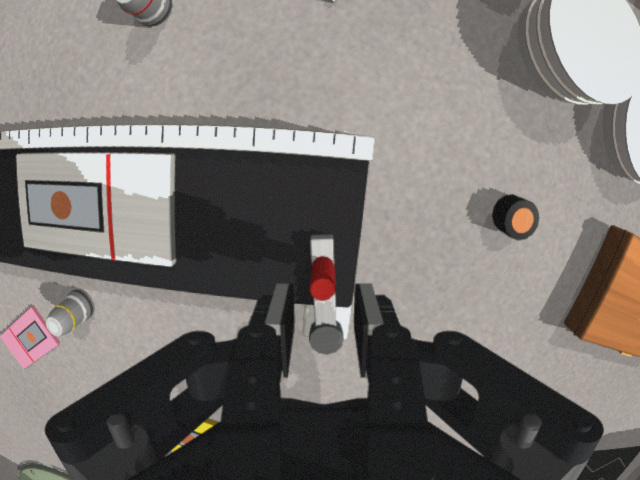

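```bash
python3 - <<'E'
from wr import *; from lf import *
s=bot.observe();p=viewer.grab_frame('wrist')
rt=R.from_euler('xyz',s['tool_rot']).as_matrix()
for n,uv,z in(('pintop?',(322,290),.097),('pintop?',(322,268),.097),('head',(326,340),.069),('end back',(374,139),.065)):
    X=wun(p,s,uv,z); print(n,X.round(4),w2l(X).round(4),(rt.T@(X-s['position'])).round(4))
E
```

```text
pintop? [ 0.5941 -0.1818  0.097 ] [-0.0148 -0.152 ] [ 0.0009 -0.0001  0.0117]
pintop? [ 0.604  -0.1779  0.097 ] [-0.0042 -0.151 ] [ 0.0116 -0.0001  0.0117]
head [ 0.5535 -0.1999  0.069 ] [-0.0588 -0.1584] [-0.0435  0.0019  0.0396]
end back [ 0.6651 -0.1816  0.065 ] [ 0.0536 -0.1711] [0.0671 0.0256 0.0438]
```

```bash
python3 - <<'E'
import cv2
i=cv2.imread('pics/w2.png')[220:370,250:400];cv2.imwrite('pics/w2c.png',cv2.resize(i,None,fx=4,fy=4))
E
```

```text
(no output)
```

View pics/w2c.png

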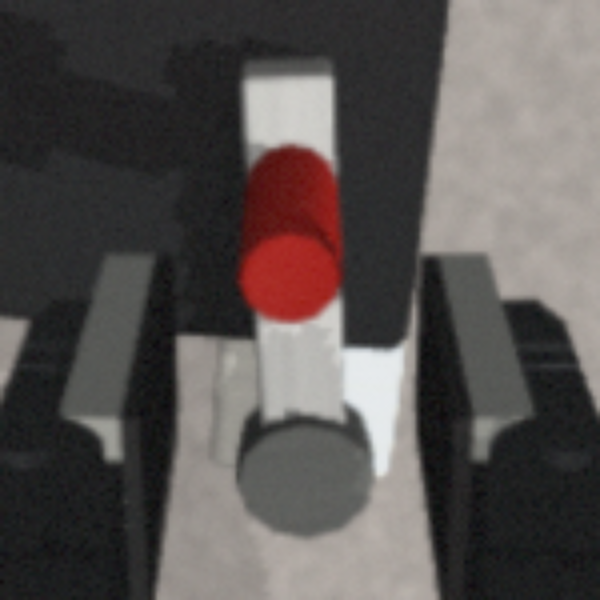

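```bash
python3 -m creep '[{"rx":0,"ry":0,"rz":0,"tx":0,"ty":0,"tz":20,"hand":0.4},{"rx":0,"ry":0,"rz":0,"tx":0,"ty":0,"tz":32,"hand":0.4},{"rx":0,"ry":0,"rz":0,"tx":0,"ty":0,"tz":32,"hand":0.4}]'; python3 -m creep '[{"rx":0,"ry":0,"rz":-8,"tx":-0.4,"ty":-6.3,"tz":0,"hand":0.4},{"rx":0,"ry":0,"rz":-16,"tx":-1.7,"ty":-12.4,"tz":0,"hand":0.4},{"rx":0,"ry":0,"rz":-24,"tx":-3.9,"ty":-18.3,"tz":0,"hand":0.4},{"rx":0,"ry":0,"rz":-32,"tx":-6.8,"ty":-23.8,"tz":0,"hand":0.4},{"rx":0,"ry":0,"rz":-40,"tx":-10.5,"ty":-28.9,"tz":0,"hand":0.4},{"rx":0,"ry":0,"rz":-40,"tx":-10.5,"ty":-28.9,"tz":0,"hand":0.4}]'; python3 - <<'E'
from h import *
p=viewer.grab_frame('wrist');save(p,'w3')
E
```

```text
clock: 4.25
position: [0.5923, -0.1817, 0.0747]
tool_rot: [-3.141, 0.001, 0.374]
force: [0.4, 0.2, -0.0]
grip_width: 0.0257
clock: 4.85
position: [0.5726, -0.1588, 0.0764]
tool_rot: [3.141, -0.0, 1.075]
force: [-1.0, 0.7, 0.3]
grip_width: 0.0257
```

View pics/w3.png

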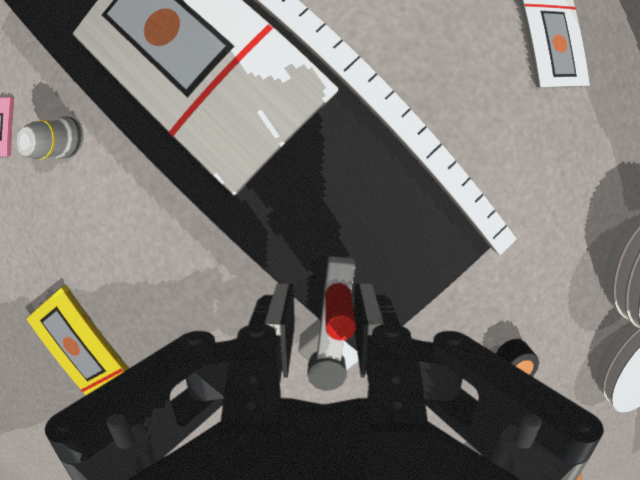

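```bash
python3 -m creep '[{"rx":0,"ry":0,"rz":-8,"tx":-0.4,"ty":-6.3,"tz":0,"hand":0.4},{"rx":0,"ry":0,"rz":-16,"tx":-1.7,"ty":-12.4,"tz":0,"hand":0.4},{"rx":0,"ry":0,"rz":-24,"tx":-3.9,"ty":-18.3,"tz":0,"hand":0.4},{"rx":0,"ry":0,"rz":-32,"tx":-6.8,"ty":-23.8,"tz":0,"hand":0.4},{"rx":0,"ry":0,"rz":-40,"tx":-10.5,"ty":-28.9,"tz":0,"hand":0.4},{"rx":0,"ry":0,"rz":-48,"tx":-14.9,"ty":-33.4,"tz":0,"hand":0.4},{"rx":0,"ry":0,"rz":-54,"tx":-18.5,"ty":-36.4,"tz":0,"hand":0.4},{"rx":0,"ry":0,"rz":-54,"tx":-18.5,"ty":-36.4,"tz":0,"hand":0.4}]'; python3 - <<'E'
from h import *
p=viewer.grab_frame('wrist');save(p,'w4')
E
```

```text
clock: 5.7
position: [0.5318, -0.1582, 0.0757]
tool_rot: [-3.142, 0.0, 2.012]
force: [0.7, -0.2, 0.3]
grip_width: 0.0257
```

View pics/w4.png

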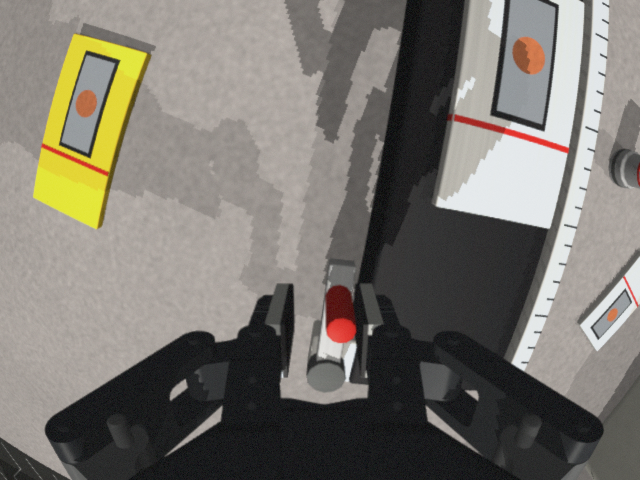

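```bash
python3 -m creep '[{"rx":0,"ry":0,"rz":0,"tx":0,"ty":3,"tz":0,"hand":0.4},{"rx":0,"ry":0,"rz":0,"tx":0,"ty":3,"tz":-40,"hand":0.4},{"rx":0,"ry":0,"rz":0,"tx":0,"ty":3,"tz":-80,"hand":0.6},{"rx":0,"ry":0,"rz":0,"tx":0,"ty":3,"tz":-80,"hand":1},{"rx":0,"ry":0,"rz":0,"tx":0,"ty":3,"tz":-80,"hand":1}]'; python3 - <<'E'
from lf import *
w=l2w(.006,.088); print(w,rel([*w,.155],LP[2]+np.pi/2))
E
```

```text
clock: 6.25
position: [0.5352, -0.1562, 0.1563]
tool_rot: [3.14, 0.001, 2.012]
force: [0.1, -0.9, -0.2]
grip_width: -0.0002
[0.54883526 0.05481363] (array([185. , 102.5,   1.2]), array([0.1, 0.1, 9.5]))
```

```bash
python3 -m creep '[{"rx":0,"ry":0,"rz":5,"tx":45,"ty":25,"tz":0,"hand":1},{"rx":0,"ry":0,"rz":9.5,"tx":90,"ty":50,"tz":0,"hand":1},{"rx":0,"ry":0,"rz":9.5,"tx":130,"ty":75,"tz":0,"hand":1},{"rx":0,"ry":0,"rz":9.5,"tx":170,"ty":95,"tz":0,"hand":1},{"rx":0,"ry":0,"rz":9.5,"tx":185,"ty":102.5,"tz":0,"hand":1},{"rx":0,"ry":0,"rz":9.5,"tx":185,"ty":102.5,"tz":0,"hand":1},{"rx":0,"ry":0,"rz":9.5,"tx":185,"ty":102.5,"tz":0,"hand":1},{"rx":0,"ry":0,"rz":9.5,"tx":185,"ty":102.5,"tz":0,"hand":1}]'; python3 - <<'E'
from lf import *
from wr import *
s=bot.observe()
w=l2w(.006,.088); print(w2l(s['position']),rel([*w,.155],LP[2]+np.pi/2))
p=viewer.grab_frame('wrist');save(p,'w5')
p=viewer.grab_frame('scene');i=p['pixels'][180:300,230:430];cv2.imwrite('pics/s5.png',cv2.resize(i,None,fx=4,fy=4))
E
```

```text
clock: 7.05
position: [0.5475, 0.0535, 0.1549]
tool_rot: [-3.141, 0.0, 1.847]
force: [0.2, -0.5, -0.5]
grip_width: -0.0001
[0.00432628 0.08714955] (array([ 0.8,  1.7, -0.1]), array([-0.1,  0. ,  0. ]))
```

View pics/w5.png

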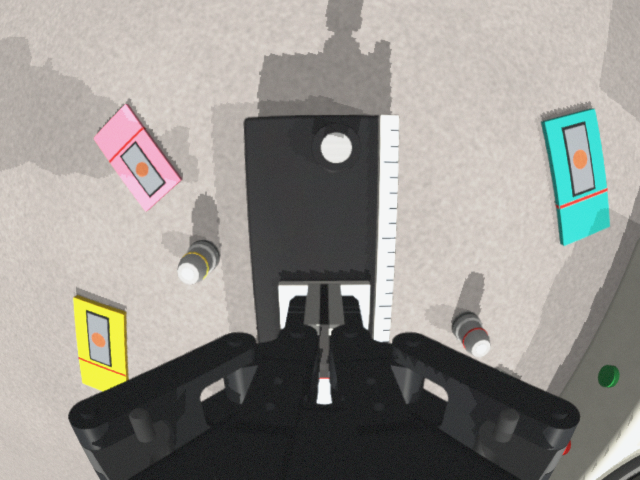

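View pics/s5.png

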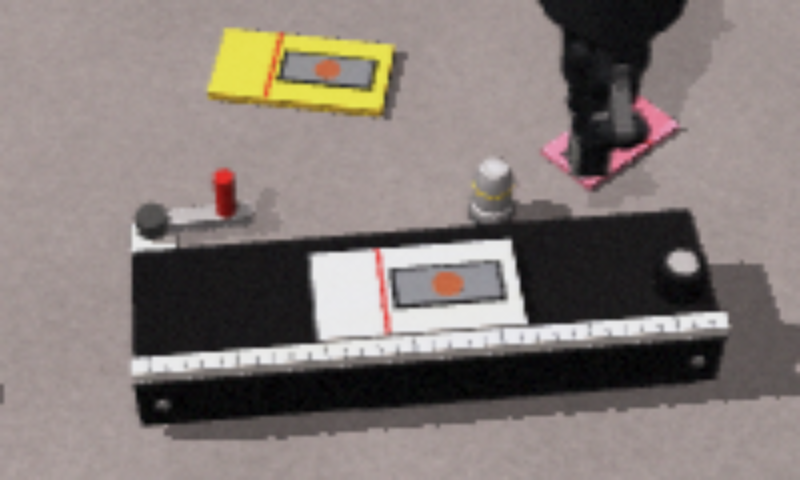

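```bash
python3 - <<'E'
from lf import *
from wr import *
s=bot.observe();p=viewer.grab_frame('wrist')
for n,uv,z in(('trail L',(279,283),.063),('trail R',(369,283),.063),('rail in',(378,283),.065),('mount bottom front',(336,172),.055),('mount top',(336,148),.077)):
    X=wun(p,s,uv,z); print(n,w2l(X).round(4),(X-s['position']).round(3))
E
```

```text
trail L [-0.0266  0.0559] [-0.021 -0.039 -0.092]
trail R [0.0353 0.0559] [ 0.038 -0.022 -0.092]
rail in [0.0412 0.0567] [ 0.044 -0.019 -0.09 ]
mount bottom front [0.0121 0.1307] [-0.004  0.044 -0.1  ]
mount top [0.0113 0.1475] [-0.01   0.06  -0.078]
```

```bash
python3 -m creep '[{"rx":0,"ry":0,"rz":0,"tx":0,"ty":1,"tz":35,"hand":1},{"rx":0,"ry":0,"rz":0,"tx":0,"ty":1,"tz":65,"hand":1},{"rx":0,"ry":0,"rz":0,"tx":0,"ty":1,"tz":85,"hand":1},{"rx":0,"ry":0,"rz":0,"tx":0,"ty":1,"tz":93,"hand":1},{"rx":0,"ry":0,"rz":0,"tx":0,"ty":1,"tz":95,"hand":1},{"rx":0,"ry":0,"rz":0,"tx":0,"ty":1,"tz":95,"hand":1},{"rx":0,"ry":0,"rz":0,"tx":0,"ty":1,"tz":95,"hand":1}]'; python3 - <<'E'
from lf import *
from wr import *
s=bot.observe();print(s['position'],w2l(s['position']))
p=viewer.grab_frame('wrist');save(p,'w6')
E
```

```text
clock: 7.9
position: [0.5491, 0.0551, 0.0615]
tool_rot: [3.14, 0.0, 1.849]
force: [1.1, -0.2, 0.6]
grip_width: 0.0
[0.54909492 0.05506737 0.06145431] [0.00631889 0.08817354]
```

View pics/w6.png

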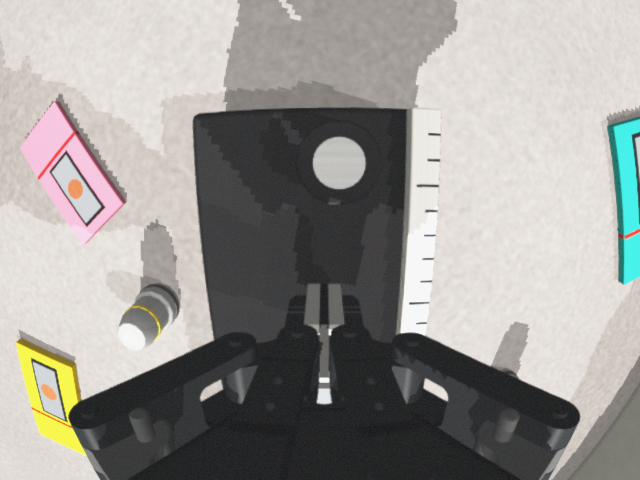

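```bash
python3 -m creep '[{"rx":0,"ry":0,"rz":0,"tx":0,"ty":0,"tz":3.5,"hand":1},{"rx":0,"ry":0,"rz":0,"tx":-10,"ty":0,"tz":3.5,"hand":1},{"rx":0,"ry":0,"rz":0,"tx":-18,"ty":0,"tz":3.5,"hand":1},{"rx":0,"ry":0,"rz":0,"tx":-25,"ty":0,"tz":3.5,"hand":1},{"rx":0,"ry":0,"rz":0,"tx":-33,"ty":0,"tz":3.5,"hand":1},{"rx":0,"ry":0,"rz":0,"tx":-41,"ty":1,"tz":3.5,"hand":1},{"rx":0,"ry":0,"rz":0,"tx":-50,"ty":2,"tz":3.5,"hand":1},{"rx":0,"ry":0,"rz":0,"tx":-50,"ty":2,"tz":3.5,"hand":1}]'; python3 - <<'E'
from lf import *
from wr import *
s=bot.observe();print(s['position'],w2l(s['position']))
p=viewer.grab_frame('scene');i=p['pixels'][180:300,230:430];cv2.imwrite('pics/s6.png',cv2.resize(i,None,fx=4,fy=4))
E
```

```text
clock: 8.75
position: [0.5646, 0.0059, 0.0568]
tool_rot: [-3.141, 0.001, 1.847]
force: [-0.3, -0.2, 0.3]
grip_width: -0.0002
[0.5646007  0.00593864 0.0568353 ] [0.00787554 0.03667948]
```

View pics/s6.png

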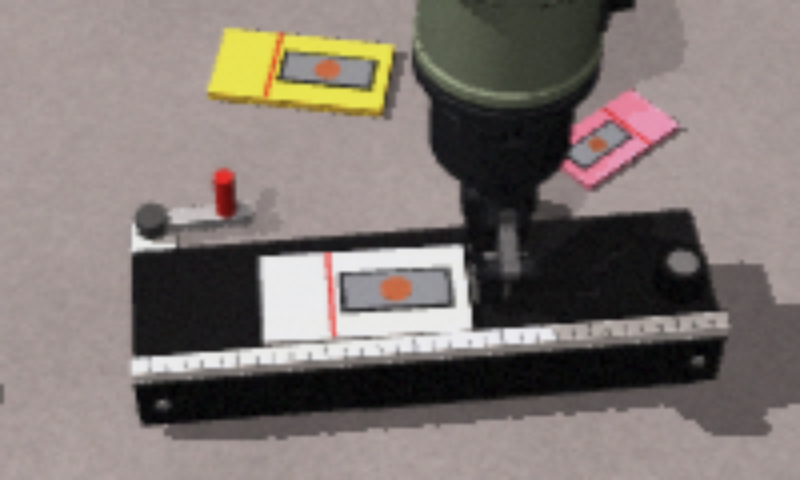

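```bash
python3 -m creep '[{"rx":0,"ry":0,"rz":0,"tx":-8,"ty":0.5,"tz":-1,"hand":1},{"rx":0,"ry":0,"rz":0,"tx":-20,"ty":1,"tz":-1,"hand":1},{"rx":0,"ry":0,"rz":0,"tx":-32,"ty":2,"tz":-1,"hand":1},{"rx":0,"ry":0,"rz":0,"tx":-44,"ty":2.5,"tz":-1,"hand":1},{"rx":0,"ry":0,"rz":0,"tx":-56,"ty":3,"tz":-1,"hand":1},{"rx":0,"ry":0,"rz":0,"tx":-68,"ty":3.5,"tz":-1,"hand":1},{"rx":0,"ry":0,"rz":0,"tx":-78,"ty":4,"tz":-1,"hand":1},{"rx":0,"ry":0,"rz":0,"tx":-85,"ty":4,"tz":-1,"hand":1}]'; python3 - <<'E'
from lf import *
from wr import *
p=viewer.grab_frame('scene');i=p['pixels'][180:300,230:430];cv2.imwrite('pics/s7.png',cv2.resize(i,None,fx=4,fy=4))
s=bot.observe();print(s['position'],w2l(s['position']),s['force'])
for n,uv,z in(('lineB',(244,252),.063),('lineF',(250,333),.063),('edgeF',(132,256),.055),('edge rail',(133,360),.065)):
    X=unproj(p,[[uv[0]/4+230,uv[1]/4+180]],z)[0];print(n,w2l(X))
E
```

```text
clock: 9.6
position: [0.5916, -0.0743, 0.0578]
tool_rot: [-3.141, 0.0, 1.848]
force: [-1.3, 1.1, -0.4]
grip_width: -0.0001
[ 0.5918141  -0.07527421  0.05779756] [ 0.01197052 -0.04887359] [ 0.31935556 -0.93871476  0.79991769]
lineB [-0.02819705 -0.10262227]
lineF [ 0.03215758 -0.10193721]
edgeF [-0.03777594 -0.1692396 ]
edge rail [ 0.04690454 -0.16821848]
```

View pics/s7.png

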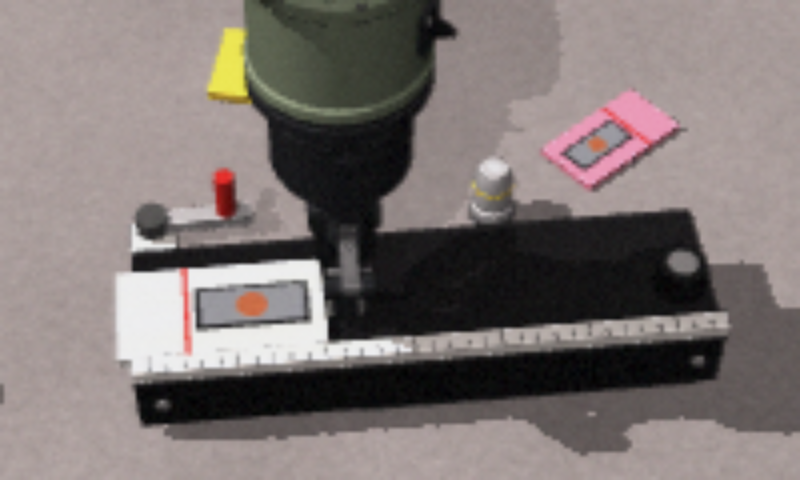

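```bash
python3 - <<'E'
from meas import *
from lf import *
p,o=look('scene','plate'); c=np.array([*l2w(.005,-.12),.063]); b=near(p,o,c); print(b['bbox'],proj(p,c))
i=p['pixels'][230:290,250:330];cv2.imwrite('pics/s8.png',cv2.resize(i,None,fx=9,fy=9,interpolation=cv2.INTER_CUBIC))
g,f=fit([*c[:2],LP[2]],PLATE,[(p,b['mask'].astype(np.float32))]); print(w2l(g),g[2]-LP[2],f)
for n,uv,z in(('lineB',(183.5,269),.063),('lineF',(189.5,352),.063)):
    print(n,w2l(unproj(p,[[uv[0]/4+230-.4,uv[1]/4+180-.4]],z)[0]))
s=bot.observe();print(w2l(s['position']),s['position'],s['clock'])
E
```

```text
[258.3, 242.8, 311.3, 272.7] [[284.13303733 254.49100572]]
[ 0.00605334 -0.1184395 ] 0.05093171296296295 0.17984934151172638
lineB [-0.01968689 -0.13940468]
lineF [ 0.04139064 -0.13745729]
[ 0.01225385 -0.04707005] [ 0.59159613 -0.07346162  0.05794952] 9.75
```

View pics/s8.png

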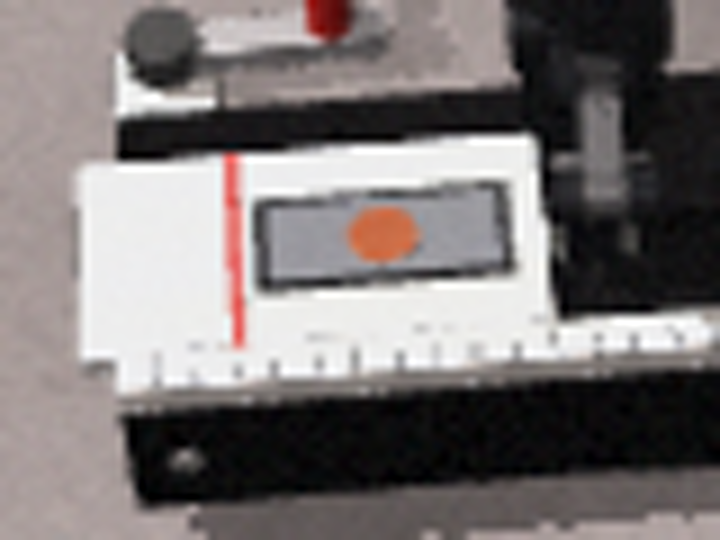

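```bash
python3 -m creep '[{"rx":0,"ry":0,"rz":0,"tx":-6,"ty":0,"tz":0,"hand":1},{"rx":0,"ry":0,"rz":0,"tx":-12,"ty":0,"tz":0,"hand":1},{"rx":0,"ry":0,"rz":0,"tx":-18,"ty":0,"tz":0,"hand":1},{"rx":0,"ry":0,"rz":0,"tx":-22,"ty":0,"tz":0,"hand":1},{"rx":0,"ry":0,"rz":0,"tx":-26,"ty":0,"tz":0,"hand":1},{"rx":0,"ry":0,"rz":0,"tx":-28,"ty":0,"tz":0,"hand":1},{"rx":0,"ry":0,"rz":0,"tx":-29,"ty":0,"tz":0,"hand":1},{"rx":0,"ry":0,"rz":0,"tx":-29,"ty":0,"tz":0,"hand":1}]'; python3 - <<'E'
from meas import *
from lf import *
p=viewer.grab_frame('scene')
i=p['pixels'][230:290,240:320];cv2.imwrite('pics/s9.png',cv2.resize(i,None,fx=9,fy=9,interpolation=cv2.INTER_CUBIC))
s=bot.observe();print(w2l(s['position']),s['position'],s['clock'],s['force'])
E
```

```text
clock: 10.55
position: [0.5993, -0.1011, 0.0579]
tool_rot: [-3.142, 0.0, 1.849]
force: [0.1, 0.2, -0.1]
grip_width: -0.0001
[ 0.01217873 -0.07571166] [ 0.59931516 -0.10104356  0.05789426] 10.6 [0.3782013  0.67828824 0.70176163]
```

View pics/s9.png

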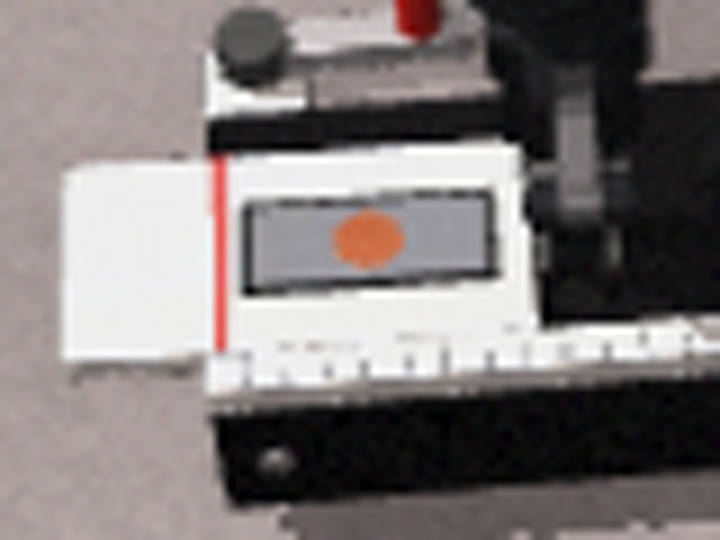

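```bash
python3 -m creep '[{"rx":0,"ry":0,"rz":0,"tx":-1.5,"ty":0,"tz":0,"hand":1},{"rx":0,"ry":0,"rz":0,"tx":-3,"ty":0,"tz":0,"hand":1},{"rx":0,"ry":0,"rz":0,"tx":-3,"ty":0,"tz":0,"hand":1},{"rx":0,"ry":0,"rz":0,"tx":0,"ty":0,"tz":0,"hand":1},{"rx":0,"ry":0,"rz":0,"tx":15,"ty":-3,"tz":0,"hand":1},{"rx":0,"ry":0,"rz":0,"tx":25,"ty":-3,"tz":-10,"hand":1},{"rx":0,"ry":0,"rz":0,"tx":25,"ty":-3,"tz":-50,"hand":1},{"rx":0,"ry":0,"rz":0,"tx":25,"ty":-3,"tz":-90,"hand":1}]'; python3 -m creep '[{"rx":0,"ry":0,"rz":0,"tx":40,"ty":0,"tz":-40,"hand":1},{"rx":0,"ry":0,"rz":0,"tx":80,"ty":0,"tz":-60,"hand":1},{"rx":0,"ry":0,"rz":0,"tx":120,"ty":0,"tz":-60,"hand":1},{"rx":0,"ry":0,"rz":0,"tx":160,"ty":0,"tz":-60,"hand":1},{"rx":0,"ry":0,"rz":0,"tx":200,"ty":0,"tz":-60,"hand":1},{"rx":0,"ry":0,"rz":0,"tx":200,"ty":0,"tz":-60,"hand":1},{"rx":0,"ry":0,"rz":0,"tx":200,"ty":0,"tz":-60,"hand":1}]'
python3 - <<'E'
from meas import *
from lf import *
im=[]
for n,(a,b) in(('top',(310,160)),('scene',(240,215))):
    p=viewer.grab_frame(n)
    i=p['pixels'][b:b+75,a:a+100];im.append(cv2.resize(i,None,fx=7,fy=7,interpolation=cv2.INTER_CUBIC)[:, :])
    cv2.imwrite(f'pics/f_{n}.png',im[-1])
    for k in range(3):
        o=viewer.outline_of('plate',p)
        if o: break
        p=viewer.grab_frame(n)
    c=np.array([*l2w(.005,-.15),.063]); q=near(p,o,c)
    g,f=fit([*c[:2],LP[2]],PLATE,[(p,q['mask'].astype(np.float32))]); print(n,w2l(g),g[2]-LP[2],f)
E
```

```text
clock: 11.4
position: [0.5888, -0.0758, 0.1494]
tool_rot: [-3.14, -0.001, 1.851]
force: [1.5, -0.1, -0.9]
grip_width: -0.0003
clock: 12.1
position: [0.534, 0.116, 0.2086]
tool_rot: [3.141, 0.0, 1.852]
force: [0.6, -1.3, -0.0]
grip_width: 0.0
top [ 0.00690827 -0.14922206] -0.00548330916625811 0.03389979153871536
scene [ 0.00732004 -0.14898674] 0.02483256465565148 0.09187070280313492
```

View pics/f_top.png

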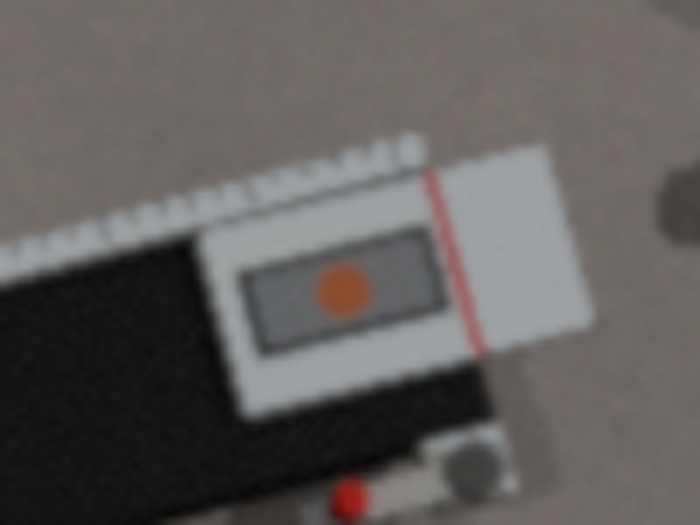

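View pics/f_scene.png

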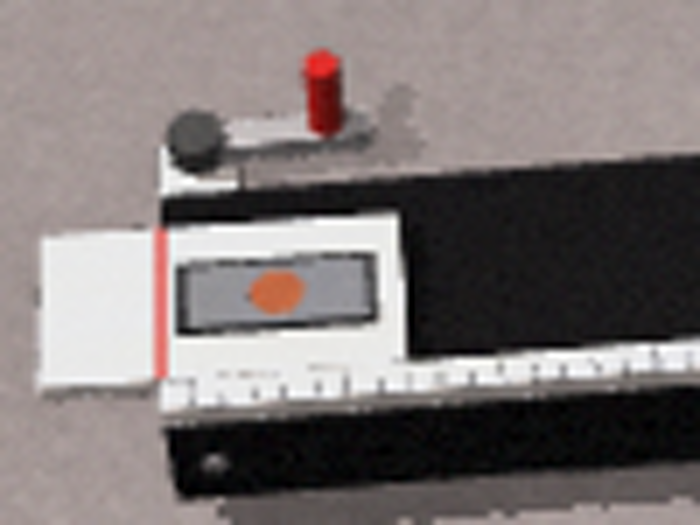

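The red line is level with the open end in both views: the fitted plate centre is at y = −0.149, so the line is at −0.169 and the edge at −0.170. The plate lies along the rail, the stop is aside, and the hand is clear.

```bash
python3 -c "
from workcell import bot
print(bot.job_done())"
```

```text
the job is handed in; nothing more can be done
None
```

The job is handed in. The stop is swung aside along the front of the ledge, and the plate's red line is level with the open end. I hooked the red pin between the half-open fingers to swing the stop. Then I pushed the plate along the rail from behind with the closed fingers. No verdict was reported; it took about 12 s of the 58 s allowed.

**Last checks:**
- **Red line:** it is about 1 mm from the open end, by fits to both the top and scene pictures (plate centre at ledge y = −149 mm).
- **Plate position:** it lies against the rail (x about +7 mm; full contact would be +6 mm).
- **Plate angle:** the two views disagree slightly, −0.005 rad from the top and +0.025 rad from the scene, both well inside the 0.12 limit.
- **Stop:** it lies parallel to the ledge's front. I put it at about 1.58 rad from the tool's angle, allowing for the play between the fingers and the pin; I did not measure it directly.
- **Hand:** it was retracted to about 0.21 m height, touching nothing.
- **Bystanders:** none looked disturbed in the pictures I took on the way, but I did not measure their positions again at the end.

Two small things went wrong along the way. One outline search missed the ledge, so I repeated it. My first move command was refused for missing keys before the arm had moved.

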